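# Sweep the pocket clutter into the catch-all tray

## Task

Clear the table: with your closed fingers, sweep the small carton, the charger and the matchbox across the table top and in through the open front of the wooden tray, so that each ends lying well inside it, past the sloping lip. Only slide them, never lift or topple them, and leave everything else on the table where it stands.

Things in the scene. Friction and masses are not known exactly. Their poses are not given: they have to be found in the camera images.
- tray: Low wooden tray, fixed; 170 mm (x) by 230 mm (y) outside, 214 mm wide inside; three walls 28 mm high; open at the front, its -x side, which looks to the robot's right. Origin: centre of its underside, at table height; x runs from open front to back wall, z up. Front edge at x = -85 mm; the lip rises from there to the 3 mm thick floor at x = -61 mm; back wall's inner face at x = 77 mm.
- ink_carton: Small purple carton, to be swept, 39 mm (x) by 48 mm (y) by 40 mm high, about 60 g, standing loose on the table. Origin: centre of its underside, z up.
- charger: White block-shaped plug-in charger, to be swept, 60 mm (x) by 28 mm (y) by 30 mm high, lying loose on the table. Origin: under the middle of its 60 mm length, at table height; the block reaches from x = -30 to 14 mm, two thin prongs from there to 30 mm; z up.
- matchbox: Shut matchbox with a yellow top, to be swept, 36 mm (x) by 53 mm (y) by 14 mm high, about 14 g, lying loose on the table. Origin: centre of its underside, z up.
- pill_bottle: Upright pill bottle with a white cap, 40 mm across, 72 mm high, loose, to be left alone. Origin: centre of its underside.
- highlighter: Highlighter pen lying flat, 118 mm long (its y), 16 mm wide, 14 mm high, loose, at the robot's right, to be left alone. Origin: centre of its underside.
- retainer_case: Shut rounded blue case, 57 mm (x) by 60 mm (y) by 30 mm high, loose, at the back of the table, to be left alone. Origin: centre of its underside.
- mint_tin: Shut flat tin with a green lid, 62 mm (x) by 94 mm (y) by 20 mm high, loose, at the back of the table, to be left alone. Origin: centre of its underside.

How it is judged:
By the outcome, as a careful person would: the job done as asked, in the order asked, and still so for the second after the job is handed in, with the robot touching nothing.
It also fails if it takes over 67 s, if anything falls off the work surface, if the arm or the gripper's body presses on something with over 40 N, if the wrist force passes 120 N, or if a joint passes its speed limit or range.

## Robot

A 6-joint arm with a two-finger parallel gripper is mounted at the origin on the work surface; the furniture and walls round the work are solid. World frame = base frame: x ahead of the robot, y to its left, z up, the work surface at z = 0. Lengths are in m, angles in degrees, forces in N, time in s.
With the tool pointing down it reaches from about 0.4 to 0.825 m from the base axis. Payload 7 kg.
Tool frame: the origin (TCP) lies midway between the tips of the shut fingers; the grasp point (between the pads) lies 19 mm behind it; z points along the fingers, y is the line along which they close (so a half turn about z gives the same grasp; the last joint's range is limited). The gripper opens to 88 mm and grips with 3 to 60 N. Pads are 19 mm wide; open, the fingers measure 130 mm over their backs; the gripper's body (78 mm by 193 mm) begins 47 mm behind the grasp point.
Start: joints at [-59.353, 20.546, 0.682, 0, -70.136, -16.507], TCP at [0.165, -0.655, 0.227] pointing down, gripper open.
Joint ranges: [-176.03, 176.03], [-82.01, 121.73], [-58.28, 71.71], [-173.87, 95.51], [-174.79, -0.11], [-173.66, 173.66]. Speed limits (degrees/s): [136.94, 136.94, 172.46, 180, 180, 180].

## Interface

Orientations are given as [roll, pitch, yaw] about the fixed x, y, z axes, in that order (R = Rz(yaw) Ry(pitch) Rx(roll)).
In Python, from plant import ctrl gives the robot as it stands.
- The arm moves only by the tool arm_command, never from a script. Its argument "steps" is a list of rows, each an object with "translation": the shift along the tool's x, y, z in mm, a list of three; "rotation": the turn, a rotation vector about the tool's x, y, z in units of 5 degrees (1.0 is 5 degrees), a list of three; "claw": the finger opening in mm, from 0 to 87.6. In form: [{"translation": [x, y, z], "rotation": [rx, ry, rz], "claw": claw}, ...]. A call has 1 to 5 rows; each row is the pose to reach, as a shift and turn from the pose commanded when the call began, along the tool's axes at that moment; what a row does not reach only later rows make up. A row lasts 1/10 s, in which the tool goes at most 50 mm and 8.59 degrees, less where a joint would pass 70% of its speed; a pose out of reach is approached as far as the arm can. A call with a gripper value outside its range is refused whole. The fingers move at their own pace and stop on an object; the grip force is fixed at half the most. Time passes only in rows, so rows that repeat a pose let the fingers close. It gives the time, the measured TCP pose, the force, the opening and the grip force at its end, in the units of the state.
- ctrl.get_obs(): the state, without advancing time (a new reading comes with each control period).
- ctrl.snapshot(name): name is "scene" or "top" or "wrist"; returns (picture, depth): 420x560x3 uint8, red, green, blue; 420x560 float32, m along the optical axis (not along the pixel's ray), 0 where there is no reading.
- ctrl.calibration(name): a dict with "vertical_fov" (degrees; the focal length in pixels is half the picture's height over the tangent of half this angle, whatever the lens; pixels are square), "cx", "cy" (the principal point, pixels), "k1" (the pictures are not rectified: a ray, as slopes to the right and down, at radius r is drawn at 1 + k1 r^2 times it, then the intrinsics apply), "rvec" (rotation vector, rad) and "tvec" (3), from world to camera coordinates, as OpenCV has them; the wrist camera has in their place "hand_eye" (4x4, takes a point from camera to tool coordinates, whose origin is the TCP and whose axes are the flange's). Camera axes: x right, y down, z forward; pixel columns grow to the right and rows downward; lengths in m; the calibration is good to about 2 mm. A picture is of the moment at which its call begins: read the wrist's pose just before it. calibration takes no time and is no camera call.
- ctrl.close_job(): hands the job in; it is judged then, once.
The state is a dict: "clock": time; "joint_pos": joint angles; "qvel": joint speeds; "tau": joint torques, N m; "tool_pos": TCP position; "orientation": TCP orientation; "force": force on the tool from outside, world axes, zero at the start; "moment": the same for the moment, N m; "opening": finger opening in m; "gripper_force": force on a finger pad.
Only numpy, scipy, OpenCV 4.12 (cv2) and the standard library are available. Lean on these libraries where they do the work, as an engineer would, in place of code of your own. Each camera call takes 0.05 s, during which the arm holds its last target. There are 200 camera calls.

## Working session

There is one attempt and no reset: what is moved stays moved. The work goes in short steps, Python scripts to look and compute and a tool call to move; the robot and the scene stay as the last step left them, time stands still between calls to the robot, and variables do not carry over. Pictures are saved under pics/ and viewed, at most 10 in all, crops included, and the job is handed in when it is done.

Besides the shell and the picture viewer there is one more tool, called after ">>>" as a command line: name --argument value ..., lists and objects as JSON in quotes. arm_command: Moves the arm, as the interface text tells. Its arguments: {"type":"object","properties":{"steps":{"type":"array"}},"required":["steps"]}

```bash
mkdir -p pics
cat > h.py <<'E'
import numpy as np, cv2
from plant import ctrl
def snap(cam,name):
    p,d=ctrl.snapshot(cam); cv2.imwrite(f'pics/{name}.png',p[:,:,::-1]); np.save(f'pics/{name}.npy',d); return p,d
def K(c):
    f=210/np.tan(np.radians(c['vertical_fov'])/2); return f
def ray(cam,u,v):
    c=ctrl.calibration(cam); f=K(c)
    q=np.array([(u-c['cx'])/f,(v-c['cy'])/f]); s=q.copy()
    for _ in range(20): s=q/(1+c['k1']*(s@s))
    R=cv2.Rodrigues(np.array(c['rvec'],float))[0]; t=np.array(c['tvec'],float).ravel()
    return -R.T@t, R.T@np.array([s[0],s[1],1.])
def at_z(cam,u,v,z):
    o,d=ray(cam,u,v); return o+d*(z-o[2])/d[2]
def at_d(cam,u,v,dep):
    o,d=ray(cam,u,v); return o+d*dep
E
python3 - <<'E'
from h import *
for c in('scene','top'):
    snap(c,c+'0'); print(ctrl.calibration(c))
o=ctrl.get_obs();print(o)
E
```

```text
{'vertical_fov': 43.45779719491938, 'cx': 271.16536092518186, 'cy': 209.96727875275647, 'k1': -0.16386634764219907, 'rvec': array([ 0.6316157 , -2.54799684,  1.29520525]), 'tvec': array([0.45836287, 0.16681329, 0.9021619 ])}
{'vertical_fov': 52.90180188617621, 'cx': 281.3571658045386, 'cy': 209.56213652211065, 'k1': -0.11257543682512867, 'rvec': array([ 2.1863089 , -2.18943194,  0.11433639]), 'tvec': array([0.02558013, 0.52875663, 0.87490056])}
{'clock': 0.1, 'joint_pos': array([-5.93537593e+01,  2.05863392e+01,  6.38314990e-01, -1.82954763e-02,
       -7.01359376e+01, -1.65070658e+01]), 'qvel': array([-0.01285532, -0.07274867,  0.12157051,  0.0156682 ,  0.05258458,
       -0.00797757]), 'tau': array([ 1.83101965e-03, -5.84164381e+01,  2.93755603e+01,  7.01540351e+00,
        1.01729447e-02, -6.21531558e-05]), 'tool_pos': array([ 0.16475483, -0.65412329,  0.22572044]), 'orientation': array([ 1.79914611e+02, -7.36762887e-03, -1.65867049e+02]), 'force': array([ 0.78669613, -0.59944328, -0.47822421]), 'moment': array([-0.00401579, -0.03663717, -0.03706681]), 'gripper_force': 0.0, 'opening': 0.08787845300639086}
```

View pics/top0.png

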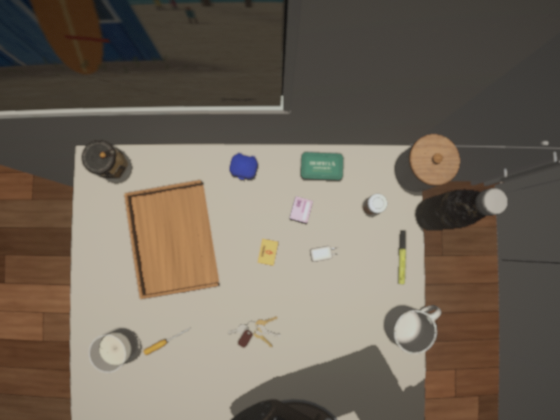

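View pics/scene0.png

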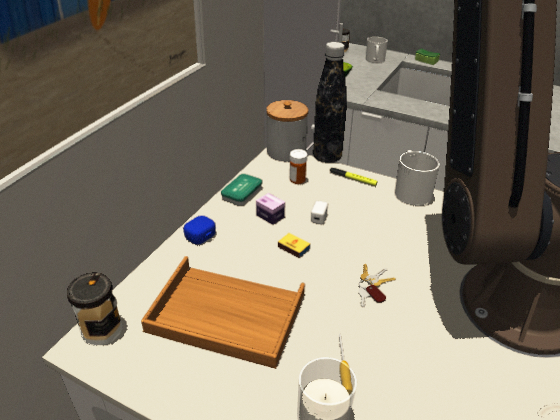

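The top view shows the tray at left around (172,240) with its open side to the right, carton (301,210), matchbox (268,252), charger (322,254) with prongs to the right, pill bottle (376,204), highlighter (402,258), blue case (243,167) and green tin (322,166). I'll enlarge this area to read the corners.

Run:
```python
from h import *
im=cv2.imread('pics/top0.png')
a=cv2.resize(im[140:300,120:300],None,fx=3.6,fy=3.6,interpolation=cv2.INTER_CUBIC)
b=cv2.resize(im[150:290,225:425],None,fx=4,fy=4,interpolation=cv2.INTER_CUBIC)
cv2.imwrite('pics/b.png',b)
# tray corners rough
for n,u,v,z in [('frontR-top',203,182,.028),('backL-top',126,192,.028),('backBot',139,298,.028),('frontBot',218,287,.028)]:
    print(n,at_z('top',u,v,z).round(4))
d=np.load('pics/top0.npy')
for n,u,v in [('carton',301,207),('match',268,252),('chg',320,254),('pill',377,202),('case',243,166),('tin',322,166),('floor',172,240),('table',250,220),('keys',245,338)]:
    print(n,at_d('top',u,v,d[v,u]).round(4))
```

```text
frontR-top [0.5871 0.1913 0.028 ]
backL-top [0.5661 0.3569 0.028 ]
backBot [0.3423 0.3241 0.028 ]
frontBot [0.3663 0.1575 0.028 ]
carton [ 0.5325 -0.0157  0.0415]
match [0.4389 0.0533 0.0148]
chg [ 0.4345 -0.0561  0.027 ]
pill [ 0.54   -0.1689  0.0702]
case [0.621  0.1063 0.0305]
tin [ 0.623  -0.063   0.0213]
floor [ 0.4645  0.2625 -0.0021]
table [ 0.5081  0.0926 -0.0017]
keys [0.2553 0.1027 0.0038]
```

View pics/b.png

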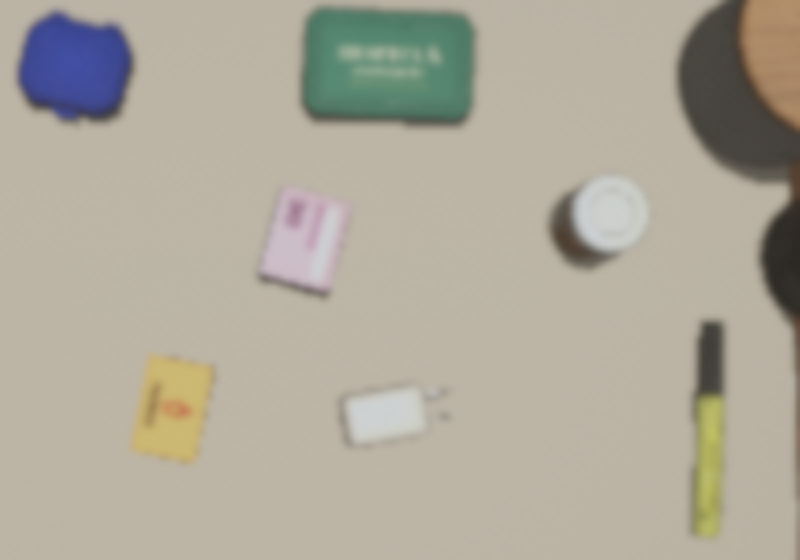

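Run:
```python
from h import *
S={'carton':([(283,187),(350,203),(328,294),(262,276)],.04),'match':([(150,355),(213,365),(195,462),(133,452)],.014),
'chg':([(343,400),(418,387),(428,432),(350,445)],.03),'prong':([(450,391),(450,416)],.015),
'pen':([(712,322),(706,538)],.007),'pill':([(610,214)],.072),'tin':([(308,10),(472,12),(468,122),(305,118)],.02)}
for n,(c,z) in S.items():
    P=np.array([at_z('top',225+a/4,150+b/4,z)[:2] for a,b in c])
    print(n,P.round(4).tolist(),P.mean(0).round(4))
    if len(P)==4:
        e=[P[(i+1)%4]-P[i] for i in range(4)]
        print('  len',[round(1000*np.hypot(*x)) for x in e],'ang',[round(np.degrees(np.arctan2(x[1],x[0]))) for x in e])
```

```text
carton [[0.5541, -0.005], [0.5457, -0.04], [0.4981, -0.0281], [0.5076, 0.0062]] [ 0.5264 -0.0167]
  len [36, 49, 36, 48] ang [-103, 166, 75, -13]
match [[0.4671, 0.065], [0.4617, 0.0314], [0.4103, 0.0411], [0.4156, 0.074]] [0.4387 0.0529]
  len [34, 52, 33, 52] ang [-99, 169, 81, -10]
chg [[0.4431, -0.0364], [0.4497, -0.076], [0.4261, -0.081], [0.4195, -0.0399]] [ 0.4346 -0.0583]
  len [40, 24, 42, 24] ang [-80, -168, 99, 9]
prong [[0.4474, -0.0952], [0.4341, -0.095]] [ 0.4407 -0.0951]
pen [[0.484, -0.2413], [0.3668, -0.2357]] [ 0.4254 -0.2385]
pill [[0.5368, -0.1694]] [ 0.5368 -0.1694]
tin [[0.6527, -0.0201], [0.6521, -0.1093], [0.5917, -0.1061], [0.5937, -0.0181]] [ 0.6226 -0.0634]
  len [89, 60, 88, 59] ang [-90, 177, 89, -2]
```

Run:
```python
from h import *
d=np.load('pics/top0.npy')
for n,u,v in [('bottlecap',494,201),('canister',436,160),('mug rim',396,328),('mug rim2',412,348),('mugrimR',434,330)]:
    print(n,at_d('top',u,v,d[v,u]).round(3))
# max height by coarse location
pts=[]
for v in range(0,420,3):
    for u in range(330,560,3):
        if d[v,u]>0: pts.append(at_d('top',u,v,d[v,u]))
P=np.array(pts)
for y0 in np.arange(-.7,-.1,.1):
    print(round(y0,2),[round(P[(P[:,1]>=y0)&(P[:,1]<y0+.1)&(P[:,0]>=x0)&(P[:,0]<x0+.1),2].max(initial=-1),2) for x0 in np.arange(.1,.8,.1)])
```

```text
bottlecap [ 0.52  -0.302  0.286]
canister [ 0.615 -0.27   0.135]
mug rim [ 0.289 -0.199  0.089]
mug rim2 [ 0.241 -0.241  0.057]
mugrimR [ 0.283 -0.277  0.086]Traceback (most recent call last):
  File "<stdin>", line 9, in <module>
  File "h.py", line 16, in at_d
    o,d=ray(cam,u,v); return o+d*dep
        ~~~^^^^^^^^^
  File "h.py", line 8, in ray
    c=ctrl.calibration(cam); f=K(c)
ValueError: time passes only in moves, steps and waits
```

>>> arm_command --steps '[{"translation":[-30,38,-8],"rotation":[0,0,-1.6],"claw":0},{"translation":[-60,76,-16],"rotation":[0,0,-3.2],"claw":0},{"translation":[-90,114,-24],"rotation":[0,0,-4.8],"claw":0},{"translation":[-120,152,-32],"rotation":[0,0,-6.4],"claw":0},{"translation":[-150,190,-40],"rotation":[0,0,-8],"claw":0}]'

```text
clock: 0.6
tool_pos: [0.2641, -0.4318, 0.2664]
orientation: [180.0, 0.0, -125.6]
force: [1.3, -0.3, 0.1]
opening: 0.0533
gripper_force: 0.0
```

>>> arm_command --steps '[{"translation":[-36,11,0],"rotation":[0,0,-1.435],"claw":0},{"translation":[-72,23,0],"rotation":[0,0,-2.869],"claw":0},{"translation":[-109,34,0],"rotation":[0,0,-4.304],"claw":0},{"translation":[-145,46,0],"rotation":[0,0,-5.738],"claw":0},{"translation":[-181,57,0],"rotation":[0,0,-7.173],"claw":0}]'

```text
clock: 1.1
tool_pos: [0.3236, -0.252, 0.2665]
orientation: [-180.0, 0.0, -89.7]
force: [-0.3, 0.4, 0.9]
opening: 0.0129
gripper_force: 0.0
```

>>> arm_command --steps '[{"translation":[-33,-35,0],"rotation":[0,0,0],"claw":0},{"translation":[-66,-70,0],"rotation":[0,0,0],"claw":0},{"translation":[-99,-105,0],"rotation":[0,0,0],"claw":0},{"translation":[-132,-140,0],"rotation":[0,0,0],"claw":0},{"translation":[-165,-175,20],"rotation":[0,0,0],"claw":0}]'

```text
clock: 1.6
tool_pos: [0.4999, -0.0881, 0.2494]
orientation: [-179.7, 0.0, -89.9]
force: [0.6, -0.6, 0.4]
opening: 0.0004
gripper_force: 0.0
```

>>> arm_command --steps '[{"translation":[-22,-25,35],"rotation":[0,0,0],"claw":0},{"translation":[-22,-25,80],"rotation":[0,0,0],"claw":0},{"translation":[-22,-25,125],"rotation":[0,0,0],"claw":0},{"translation":[-22,-25,165],"rotation":[0,0,0],"claw":0},{"translation":[-22,-25,190],"rotation":[0,0,0],"claw":0}]'

```text
clock: 2.1
tool_pos: [0.5203, -0.068, 0.0541]
orientation: [179.8, -0.0, -90.0]
force: [0.2, 0.3, 0.3]
opening: 0.0002
gripper_force: 0.0
```

Run:
```python
from h import *
o=ctrl.get_obs();print(o['tool_pos'].round(4),o['opening'])
for c in('top','scene'):snap(c,c+'1')
a=cv2.imread('pics/top1.png')[130:310,110:430];b=cv2.imread('pics/scene1.png')[130:360,130:480]
cv2.imwrite('pics/c1.png',np.hstack([cv2.resize(a,(420,236)),cv2.resize(b,(360,236))]))
```

```text
[ 0.5203 -0.068   0.0541] 0.00022855168620003358
```

View pics/c1.png

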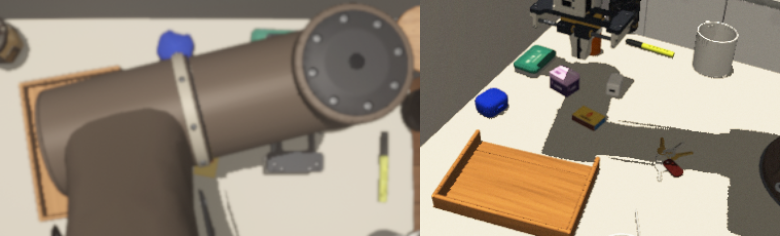

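The gripper hangs just behind the carton (composite about (585,55)), clear of the bottle and tin. I'll descend, then push slowly in +y.

>>> arm_command --steps '[{"translation":[0,-2,15],"rotation":[0,0,0],"claw":0},{"translation":[0,-2,30],"rotation":[0,0,0],"claw":0},{"translation":[0,-2,42],"rotation":[0,0,0],"claw":0},{"translation":[0,-2,47],"rotation":[0,0,0],"claw":0},{"translation":[0,-2,47],"rotation":[0,0,0],"claw":0}]'

```text
clock: 2.7
tool_pos: [0.5243, -0.0679, 0.0104]
orientation: [180.0, -0.0, -90.0]
force: [-0.5, 0.7, 1.4]
opening: 0.0006
gripper_force: 0.0
```

>>> arm_command --steps '[{"translation":[-7,0,0],"rotation":[0,0,0],"claw":0},{"translation":[-14,0,0],"rotation":[0,0,0],"claw":0},{"translation":[-22,0,0],"rotation":[0,0,0],"claw":0},{"translation":[-31,0,0],"rotation":[0,0,0],"claw":0},{"translation":[-40,0,0],"rotation":[0,0,0],"claw":0}]'

```text
clock: 3.2
tool_pos: [0.5245, -0.0269, 0.0106]
orientation: [-180.0, 0.0, -90.0]
force: [0.2, -0.0, 0.0]
opening: 0.0006
gripper_force: 0.2
```

>>> arm_command --steps '[{"translation":[-10,0,0],"rotation":[0,0,0],"claw":0},{"translation":[-20,0,0],"rotation":[0,0,0],"claw":0},{"translation":[-30,0,0],"rotation":[0,0,0],"claw":0},{"translation":[-40,0,0],"rotation":[0,0,0],"claw":0},{"translation":[-50,0,0],"rotation":[0,0,0],"claw":0}]'

```text
clock: 3.7
tool_pos: [0.5242, 0.023, 0.0103]
orientation: [180.0, -0.0, -90.0]
force: [-0.2, -1.1, 1.3]
opening: 0.0006
gripper_force: 0.3
```

Run:
```python
from h import *
o=ctrl.get_obs();print(o['tool_pos'].round(4),o['force'].round(1))
snap('scene','scene2')
cv2.imwrite('pics/c2.png',cv2.resize(cv2.imread('pics/scene2.png')[130:360,130:430],None,fx=2.2,fy=2.2))
```

```text
[0.5242 0.023  0.0103] [-0.2 -1.1  1.3]
```

View pics/c2.png

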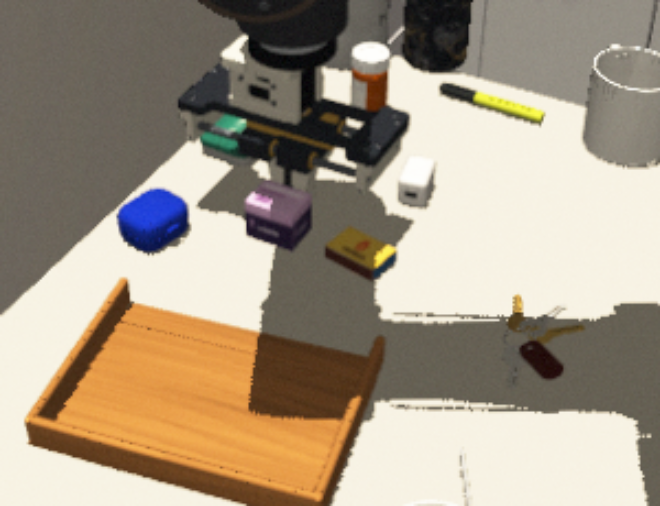

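The carton (crop (278,213)) is centred ahead of the fingers, and the matchbox, case and tin are undisturbed. I'll keep pushing.

>>> arm_command --steps '[{"translation":[-11,0,0],"rotation":[0,0,0],"claw":0},{"translation":[-22,0,0],"rotation":[0,0,0],"claw":0},{"translation":[-33,0,0],"rotation":[0,0,0],"claw":0},{"translation":[-44,0,0],"rotation":[0,0,0],"claw":0},{"translation":[-55,0,0],"rotation":[0,0,0],"claw":0}]'

```text
clock: 4.25
tool_pos: [0.5243, 0.0781, 0.0104]
orientation: [180.0, 0.0, -90.0]
force: [-0.3, -0.5, 0.3]
opening: 0.0003
gripper_force: 0.1
```

>>> arm_command --steps '[{"translation":[-11,0,0],"rotation":[0,0,0],"claw":0},{"translation":[-22,0,0],"rotation":[0,0,0],"claw":0},{"translation":[-33,0,0],"rotation":[0,0,0],"claw":0},{"translation":[-44,0,0],"rotation":[0,0,0],"claw":0},{"translation":[-55,0,0],"rotation":[0,0,0],"claw":0}]'

```text
clock: 4.75
tool_pos: [0.5243, 0.133, 0.0104]
orientation: [180.0, -0.0, -90.0]
force: [1.0, -0.8, 0.4]
opening: 0.0001
gripper_force: 0.4
```

>>> arm_command --steps '[{"translation":[-10,0,0],"rotation":[0,0,0],"claw":0},{"translation":[-20,0,0],"rotation":[0,0,0],"claw":0},{"translation":[-30,0,0],"rotation":[0,0,0],"claw":0},{"translation":[-40,0,0],"rotation":[0,0,0],"claw":0},{"translation":[-50,0,0],"rotation":[0,0,0],"claw":0}]'

```text
clock: 5.25
tool_pos: [0.5243, 0.1829, 0.0103]
orientation: [180.0, -0.0, -90.0]
force: [-0.0, -0.8, 0.7]
opening: 0.0005
gripper_force: 0.3
```

>>> arm_command --steps '[{"translation":[-10,0,0],"rotation":[0,0,0],"claw":0},{"translation":[-20,0,0],"rotation":[0,0,0],"claw":0},{"translation":[-30,0,0],"rotation":[0,0,0],"claw":0},{"translation":[-38,0,0],"rotation":[0,0,0],"claw":0},{"translation":[-43,0,0],"rotation":[0,0,0],"claw":0}]'

```text
clock: 5.75
tool_pos: [0.5243, 0.226, 0.0103]
orientation: [-180.0, -0.0, -90.0]
force: [0.8, -1.3, 0.1]
opening: 0.0001
gripper_force: 0.3
```

Run:
```python
from h import *
o=ctrl.get_obs();print(o['tool_pos'].round(4),o['force'].round(1))
snap('scene','scene3')
cv2.imwrite('pics/c3.png',cv2.resize(cv2.imread('pics/scene3.png')[130:370,130:430],None,fx=2.2,fy=2.2))
```

```text
[0.5243 0.226  0.0103] [ 0.8 -1.3  0.1]
```

View pics/c3.png

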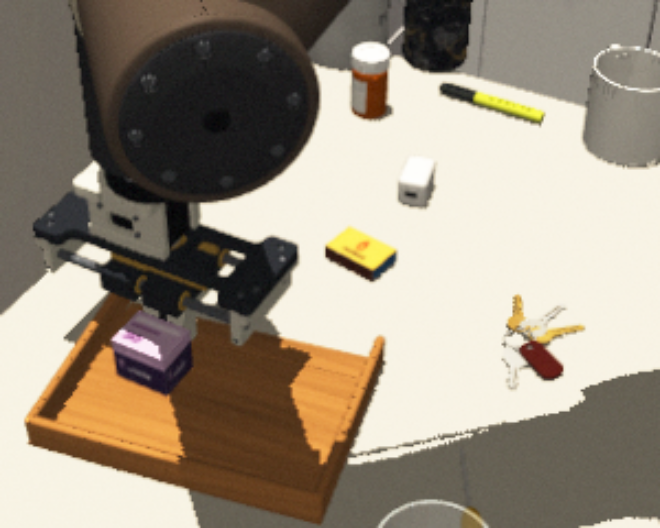

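The carton is upright inside the tray (crop (150,350)). Next I'll retreat and get behind the matchbox.

>>> arm_command --steps '[{"translation":[10,0,0],"rotation":[0,0,0],"claw":0},{"translation":[16,0,-30],"rotation":[0,0,0],"claw":0},{"translation":[24,4,-60],"rotation":[0,0,0],"claw":0},{"translation":[64,24,-60],"rotation":[0,0,0],"claw":0},{"translation":[105,44,-60],"rotation":[0,0,0],"claw":0}]'

```text
clock: 6.3
tool_pos: [0.4801, 0.1192, 0.0711]
orientation: [-179.9, 0.1, -90.0]
force: [-0.5, -1.4, -0.2]
opening: 0.0007
gripper_force: 0.0
```

>>> arm_command --steps '[{"translation":[40,14,0],"rotation":[0,0,0],"claw":0},{"translation":[80,28,0],"rotation":[0,0,0],"claw":0},{"translation":[112,39,0],"rotation":[0,0,0],"claw":0},{"translation":[112,39,40],"rotation":[0,0,0],"claw":0},{"translation":[112,39,62],"rotation":[0,0,0],"claw":0}]'

```text
clock: 6.8
tool_pos: [0.4403, 0.0063, 0.0076]
orientation: [-180.0, 0.0, -90.2]
force: [0.6, 0.1, -0.2]
opening: 0.0005
gripper_force: 0.0
```

>>> arm_command --steps '[{"translation":[0,0,0],"rotation":[0,0,0],"claw":0},{"translation":[-8,0,0],"rotation":[0,0,0],"claw":0},{"translation":[-16,0,0],"rotation":[0,0,0],"claw":0},{"translation":[-25,0,0],"rotation":[0,0,0],"claw":0},{"translation":[-35,0,0],"rotation":[0,0,0],"claw":0}]'

```text
clock: 7.3
tool_pos: [0.4419, 0.0445, 0.0092]
orientation: [-179.9, 0.0, -90.0]
force: [-0.1, 0.3, 0.4]
opening: 0.0003
gripper_force: 0.3
```

>>> arm_command --steps '[{"translation":[-10,0,0],"rotation":[0,0,0],"claw":0},{"translation":[-20,0,0],"rotation":[0,0,0],"claw":0},{"translation":[-30,0,0],"rotation":[0,0,0],"claw":0},{"translation":[-40,0,0],"rotation":[0,0,0],"claw":0},{"translation":[-50,0,0],"rotation":[0,0,0],"claw":0}]'

```text
clock: 7.8
tool_pos: [0.4413, 0.094, 0.0083]
orientation: [180.0, -0.0, -90.0]
force: [-0.7, -1.0, 0.5]
opening: 0.0007
gripper_force: 0.1
```

Run:
```python
from h import *
o=ctrl.get_obs();print(o['tool_pos'].round(4),o['force'].round(1))
snap('scene','scene4')
cv2.imwrite('pics/c4.png',cv2.resize(cv2.imread('pics/scene4.png')[130:370,130:430],None,fx=2.2,fy=2.2))
```

```text
[0.4413 0.094  0.0083] [-0.7 -1.   0.5]
```

View pics/c4.png

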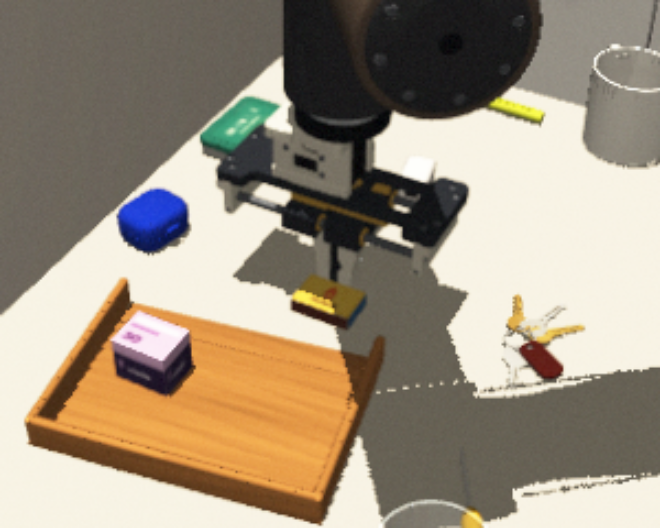

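The matchbox (crop (328,300)) is flush against the fingers and heading into the opening, and the carton stays well inside. I'll continue.

>>> arm_command --steps '[{"translation":[-10,0,0],"rotation":[0,0,0],"claw":0},{"translation":[-20,0,0],"rotation":[0,0,0],"claw":0},{"translation":[-30,0,0],"rotation":[0,0,0],"claw":0},{"translation":[-40,0,0],"rotation":[0,0,0],"claw":0},{"translation":[-50,0,0],"rotation":[0,0,0],"claw":0}]'

```text
clock: 8.35
tool_pos: [0.4413, 0.144, 0.0084]
orientation: [180.0, -0.0, -90.0]
force: [-0.2, 0.3, 1.2]
opening: 0.0007
gripper_force: 0.1
```

>>> arm_command --steps '[{"translation":[-10,0,0],"rotation":[0,0,0],"claw":0},{"translation":[-20,0,0],"rotation":[0,0,0],"claw":0},{"translation":[-30,0,0],"rotation":[0,0,0],"claw":0},{"translation":[-40,0,0],"rotation":[0,0,0],"claw":0},{"translation":[-50,0,0],"rotation":[0,0,0],"claw":0}]'

```text
clock: 8.85
tool_pos: [0.4413, 0.194, 0.0084]
orientation: [-180.0, 0.0, -90.0]
force: [0.2, -0.5, 0.8]
opening: 0.0006
gripper_force: 0.0
```

>>> arm_command --steps '[{"translation":[-10,0,0],"rotation":[0,0,0],"claw":0},{"translation":[-20,0,0],"rotation":[0,0,0],"claw":0},{"translation":[-30,0,0],"rotation":[0,0,0],"claw":0},{"translation":[-38,0,0],"rotation":[0,0,0],"claw":0},{"translation":[-42,0,0],"rotation":[0,0,0],"claw":0}]'

```text
clock: 9.35
tool_pos: [0.4414, 0.2361, 0.0084]
orientation: [-180.0, 0.0, -90.0]
force: [0.5, -0.5, -0.2]
opening: 0.0003
gripper_force: 0.1
```

Run:
```python
from h import *
o=ctrl.get_obs();print(o['tool_pos'].round(4),o['force'].round(1))
snap('scene','scene5')
cv2.imwrite('pics/c5.png',cv2.resize(cv2.imread('pics/scene5.png')[130:370,130:430],None,fx=2.2,fy=2.2))
```

```text
[0.4414 0.2361 0.0084] [ 0.5 -0.5 -0.2]
```

View pics/c5.png

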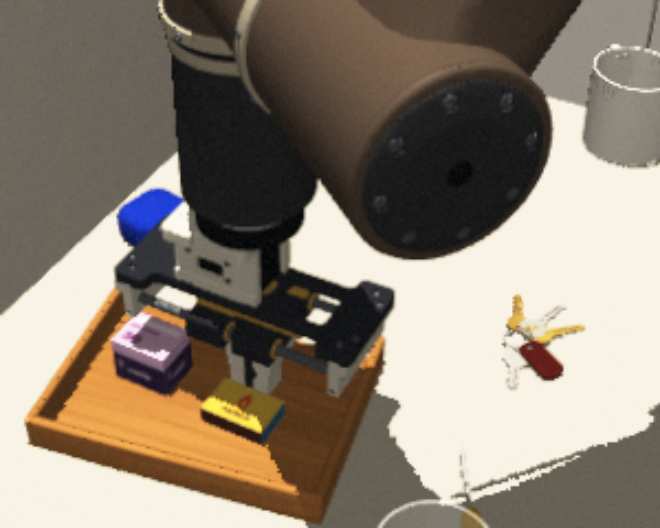

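The matchbox lies inside the tray (crop (243,410)) beside the carton. Next I'll get behind the charger's prongs with the fingers turned about 8° to match its axis.

>>> arm_command --steps '[{"translation":[12,0,0],"rotation":[0,0,0],"claw":0},{"translation":[16,0,-30],"rotation":[0,0,0],"claw":0},{"translation":[24,0,-70],"rotation":[0,0,0],"claw":0},{"translation":[70,0,-82],"rotation":[0,0,0],"claw":0},{"translation":[119,0,-82],"rotation":[0,0,0],"claw":0}]'

```text
clock: 9.9
tool_pos: [0.4422, 0.1157, 0.0926]
orientation: [-179.8, 0.2, -89.9]
force: [0.6, -1.2, -0.2]
opening: 0.0007
gripper_force: 0.0
```

>>> arm_command --steps '[{"translation":[48,0,0],"rotation":[0,0,-0.4],"claw":0},{"translation":[96,0,0],"rotation":[0,0,-0.8],"claw":0},{"translation":[144,-1,0],"rotation":[0,0,-1.2],"claw":0},{"translation":[192,-2,0],"rotation":[0,0,-1.6],"claw":0},{"translation":[231,-2,0],"rotation":[0,0,-1.6],"claw":0}]'

```text
clock: 10.4
tool_pos: [0.4421, -0.1177, 0.0905]
orientation: [-180.0, 0.0, -82.0]
force: [-0.1, 0.5, 0.7]
opening: 0.0
gripper_force: 0.0
```

>>> arm_command --steps '[{"translation":[0,0,0],"rotation":[0,0,0],"claw":0},{"translation":[0,0,30],"rotation":[0,0,0],"claw":0},{"translation":[0,0,60],"rotation":[0,0,0],"claw":0},{"translation":[0,0,80],"rotation":[0,0,0],"claw":0},{"translation":[0,0,80],"rotation":[0,0,0],"claw":0}]'

```text
clock: 10.9
tool_pos: [0.4406, -0.1154, 0.0082]
orientation: [179.7, 0.0, -82.1]
force: [-0.1, -0.7, 0.5]
opening: 0.0003
gripper_force: 0.0
```

Run:
```python
from h import *
o=ctrl.get_obs();print(o['tool_pos'].round(4),o['force'].round(1),o['orientation'])
snap('scene','scene6'); snap('wrist','w6')
a=cv2.resize(cv2.imread('pics/scene6.png')[140:300,190:390],None,fx=2,fy=2)
b=cv2.resize(cv2.imread('pics/w6.png'),(400,300))
b=cv2.copyMakeBorder(b,0,20,0,0,cv2.BORDER_CONSTANT)
cv2.imwrite('pics/c6.png',np.hstack([a,b]))
```

```text
[ 0.4406 -0.1154  0.0082] [-0.1 -0.7  0.5] [ 1.79690022e+02  1.10022720e-02 -8.20550830e+01]
```

View pics/c6.png

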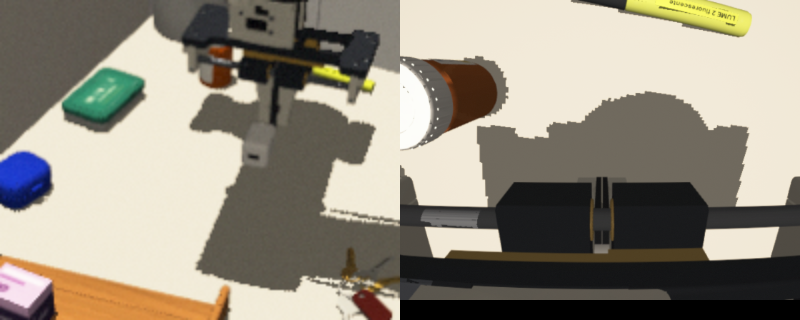

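The fingers stand just behind the charger (composite (258,145)), in line with it. The pill bottle and highlighter are undisturbed. I'll push gently and track the charger's top from the depth.

>>> arm_command --steps '[{"translation":[-6,-2,0],"rotation":[0,0,0],"claw":0},{"translation":[-12,-2,0],"rotation":[0,0,0],"claw":0},{"translation":[-18,-2,0],"rotation":[0,0,0],"claw":0},{"translation":[-25,-2,0],"rotation":[0,0,0],"claw":0},{"translation":[-33,-2,0],"rotation":[0,0,0],"claw":0}]'

```text
clock: 11.5
tool_pos: [0.4408, -0.0812, 0.0107]
orientation: [-180.0, 0.0, -82.0]
force: [0.5, -0.2, 0.8]
opening: 0.0001
gripper_force: 0.2
```

>>> arm_command --steps '[{"translation":[-8,0,0],"rotation":[0,0,0],"claw":0},{"translation":[-16,0,0],"rotation":[0,0,0],"claw":0},{"translation":[-24,0,0],"rotation":[0,0,0],"claw":0},{"translation":[-32,0,0],"rotation":[0,0,0],"claw":0},{"translation":[-40,0,0],"rotation":[0,0,0],"claw":0}]'

```text
clock: 12.0
tool_pos: [0.435, -0.0416, 0.0103]
orientation: [180.0, -0.0, -82.0]
force: [0.2, -0.4, 0.6]
opening: 0.0006
gripper_force: 0.2
```

```bash
cat >> h.py <<'E'
def cloud(cam,d):
    c=ctrl.calibration(cam); f=K(c); v,u=np.mgrid[0:420,0:560]
    q=np.stack([(u-c['cx'])/f,(v-c['cy'])/f],-1); s=q.copy()
    for _ in range(20): s=q/(1+c['k1']*(s**2).sum(-1,keepdims=True))
    R=cv2.Rodrigues(np.array(c['rvec'],float))[0]; t=np.array(c['tvec'],float).ravel()
    P=np.concatenate([s,np.ones(s.shape[:2]+(1,))],-1)*d[...,None]
    return (P-t)@R
def charger(name,zlo=.024,zhi=.038,xr=(.34,.47)):
    o=ctrl.get_obs(); p,d=snap('scene',name); X=cloud('scene',d)[d>0]; t=o['tool_pos']
    m=(X[:,2]>zlo)&(X[:,2]<zhi)&(X[:,0]>xr[0])&(X[:,0]<xr[1])&(X[:,1]>t[1]+.018)&(X[:,1]<t[1]+.09)
    Q=X[m]; r=cv2.minAreaRect((Q[:,:2]*1000).astype(np.float32))
    print('tool',t.round(4),o['orientation'][2].round(1),'F',o['force'].round(1),'n',m.sum(),'z',Q[:,2].mean().round(3),'rect',np.round(r[0],0),np.round(r[1],0),round(r[2]))
E
python3 -c "
from h import *
charger('s7')"
```

```text
tool [ 0.435  -0.0416  0.0103] -82.0 F [ 0.2 -0.4  0.6] n 207 z 0.03 rect [426.   8.] [28. 46.] 8
```

The charger is aligned at 98° and centred, with a measured 28×46 mm block at z=0.03. I'll continue.

>>> arm_command --steps '[{"translation":[-9,0,0],"rotation":[0,0,0],"claw":0},{"translation":[-18,0,0],"rotation":[0,0,0],"claw":0},{"translation":[-27,0,0],"rotation":[0,0,0],"claw":0},{"translation":[-36,0,0],"rotation":[0,0,0],"claw":0},{"translation":[-45,0,0],"rotation":[0,0,0],"claw":0}]'

```text
clock: 12.55
tool_pos: [0.4287, 0.003, 0.0104]
orientation: [180.0, 0.0, -82.0]
force: [-0.8, 1.0, -0.2]
opening: 0.0005
gripper_force: 0.1
```

>>> arm_command --steps '[{"translation":[-9,0,0],"rotation":[0,0,0],"claw":0},{"translation":[-18,0,0],"rotation":[0,0,0],"claw":0},{"translation":[-27,0,0],"rotation":[0,0,0],"claw":0},{"translation":[-36,0,0],"rotation":[0,0,0],"claw":0},{"translation":[-45,0,0],"rotation":[0,0,0],"claw":0}]'

```text
clock: 13.05
tool_pos: [0.4225, 0.0476, 0.0104]
orientation: [-180.0, 0.0, -82.0]
force: [0.2, 0.6, -0.5]
opening: 0.0002
gripper_force: 0.1
```

```bash
python3 -c "
from h import *
charger('s8')"
```

```text
tool [0.4225 0.0476 0.0104] -82.0 F [ 0.2  0.6 -0.5] n 264 z 0.03 rect [413.  98.] [28. 45.] 9
```

>>> arm_command --steps '[{"translation":[-9,0,0],"rotation":[0,0,0],"claw":0},{"translation":[-18,0,0],"rotation":[0,0,0],"claw":0},{"translation":[-27,0,0],"rotation":[0,0,0],"claw":0},{"translation":[-36,0,0],"rotation":[0,0,0],"claw":0},{"translation":[-45,0,0],"rotation":[0,0,0],"claw":0}]'

```text
clock: 13.6
tool_pos: [0.4162, 0.0921, 0.0104]
orientation: [-180.0, 0.0, -82.0]
force: [-0.6, 0.2, -0.6]
opening: 0.0004
gripper_force: 0.1
```

>>> arm_command --steps '[{"translation":[-8,0,0],"rotation":[0,0,0],"claw":0},{"translation":[-16,0,0],"rotation":[0,0,0],"claw":0},{"translation":[-24,0,0],"rotation":[0,0,0],"claw":0},{"translation":[-32,0,0],"rotation":[0,0,0],"claw":0},{"translation":[-40,0,0],"rotation":[0,0,0],"claw":0}]'

```text
clock: 14.1
tool_pos: [0.4107, 0.1316, 0.0104]
orientation: [-180.0, -0.0, -82.0]
force: [-0.8, 0.6, 0.5]
opening: 0.0008
gripper_force: 0.1
```

```bash
python3 -c "
from h import *
charger('s9',xr=(.37,.47))"
```

```text
tool [0.4107 0.1316 0.0104] -82.0 F [-0.8  0.6  0.5] n 346 z 0.031 rect [392. 181.] [48. 45.] 8
```

>>> arm_command --steps '[{"translation":[-9,0,0],"rotation":[0,0,0],"claw":0},{"translation":[-18,0,0],"rotation":[0,0,0],"claw":0},{"translation":[-27,0,0],"rotation":[0,0,0],"claw":0},{"translation":[-36,0,0],"rotation":[0,0,0],"claw":0},{"translation":[-45,0,0],"rotation":[0,0,0],"claw":0}]'

```text
clock: 14.65
tool_pos: [0.4044, 0.1764, 0.0104]
orientation: [-180.0, 0.0, -82.0]
force: [-0.2, -1.2, -0.1]
opening: 0.0005
gripper_force: 0.1
```

>>> arm_command --steps '[{"translation":[-9,0,0],"rotation":[0,0,0],"claw":0},{"translation":[-18,0,0],"rotation":[0,0,0],"claw":0},{"translation":[-27,0,0],"rotation":[0,0,0],"claw":0},{"translation":[-36,0,0],"rotation":[0,0,0],"claw":0},{"translation":[-42,0,0],"rotation":[0,0,0],"claw":0}]'

```text
clock: 15.15
tool_pos: [0.3986, 0.2181, 0.0104]
orientation: [-180.0, 0.0, -82.0]
force: [-0.8, -0.3, -0.2]
opening: 0.0003
gripper_force: 0.2
```

>>> arm_command --steps '[{"translation":[0,0,0],"rotation":[0,0,0],"claw":0},{"translation":[10,0,0],"rotation":[0,0,0],"claw":0},{"translation":[20,0,-30],"rotation":[0,0,0],"claw":0},{"translation":[45,0,-70],"rotation":[0,0,0],"claw":0},{"translation":[80,0,-100],"rotation":[0,0,0],"claw":0}]'

```text
clock: 15.65
tool_pos: [0.41, 0.137, 0.1121]
orientation: [-180.0, 0.0, -81.9]
force: [0.8, 0.7, -0.1]
opening: 0.0004
gripper_force: 0.0
```

>>> arm_command --steps '[{"translation":[40,0,-25],"rotation":[0,0,0],"claw":0},{"translation":[80,0,-50],"rotation":[0,0,0],"claw":0},{"translation":[120,0,-75],"rotation":[0,0,0],"claw":0},{"translation":[160,0,-100],"rotation":[0,0,0],"claw":0},{"translation":[200,0,-120],"rotation":[0,0,0],"claw":0}]'

```text
clock: 16.15
tool_pos: [0.437, -0.0626, 0.232]
orientation: [-179.9, 0.0, -82.0]
force: [1.5, 0.8, -0.5]
opening: 0.0005
gripper_force: 0.0
```

Run:
```python
from h import *
o=ctrl.get_obs();print(o['tool_pos'].round(4))
snap('scene','sA'); snap('top','tA')
a=cv2.resize(cv2.imread('pics/sA.png')[120:370,130:400],(432,400))
b=cv2.resize(cv2.imread('pics/tA.png')[140:310,110:260],(353,400))
cv2.imwrite('pics/c7.png',np.hstack([a,b]))
```

```text
[ 0.437  -0.0626  0.232 ]
```

View pics/c7.png

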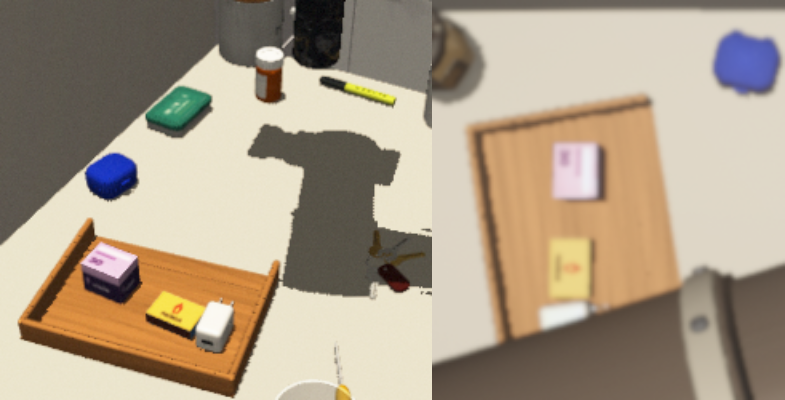

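The last picture shows the carton, matchbox and charger all lying inside the tray past the lip, and the bottle, pen, tin and case where they were. The arm is clear.

```bash
python3 -c "
from plant import ctrl
print(ctrl.close_job())"
```

```text
the job is handed in; nothing more can be done
None
```

The carton, matchbox and charger were swept in that order (the matchbox lay in the charger's path); the last picture shows all three well inside the tray and the bottle, pen, tin and case unmoved, and the job was handed in at about 16 s.

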